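# Put the tested bulb away and close the bulb box

### The arm

A 6-joint arm with a two-finger parallel gripper is mounted at the origin on the work surface. World frame = base frame: x ahead of the robot, y to its left, z up, the work surface at z = 0. Lengths are in m, angles in rad, forces in N, time in s.
With the tool pointing down it reaches from about 0.375 to 0.975 m from the base axis. Payload 3.8 kg.
Tool frame: the origin (TCP) lies at the very end of the fingers, on their centre line; the grasp point (between the pads) lies 19 mm behind it; z points along the fingers, y is the direction in which the jaws open and shut (so a half turn about z gives the same grasp; the last joint's range is limited). The gripper opens to 85 mm and grips with 20 to 120 N. Pads are 22 mm wide; open, the fingers measure 114 mm over their backs; the gripper's body (76 mm by 85 mm) begins 54 mm behind the grasp point. The pads swing forward as they close: fully open they stand 13 mm farther back than shut.
Start: joints at [1.107, 0.264, 1.604, -0, 1.274, -0.037], TCP at [0.279, 0.614, 0.231] pointing down, gripper open.
Joint ranges: [-2.63, 2.63], [-0.94, 2.18], [0.31, 2.57], [-1.31, 4.45], [0, 2.66], [-2.55, 2.55]. Speed limits (rad/s): [2.57, 2.57, 3.14, 3.14, 3.14, 3.14].

### API

Orientations are given as a rotation vector (axis times angle).
In Python, from workcell import status, read_camera, camera_info, order gives the robot as it stands.
- The arm moves only by the tool move_arm, never from a script. Its argument "deltas" is a list of rows, each a list of 3 entries, a list of its own where there are three numbers: the turn, a rotation vector about the world's x, y, z as a fraction of full scale, then the shift along the world's x, y, z as a fraction of full scale, then the closure, from -1 (fully open) to 1 (shut), so that 0 is half open. A call has 1 to 20 rows; each row is the pose to reach, as a shift and turn from the pose commanded when the call began; what a row does not reach only later rows make up. Full scale, the value 1, is 0.1 m for a shift and pi/2 rad for a turn. A row lasts 1/8 s, in which the tool goes at most 62.5 mm and 10.7 degrees, less where a joint would pass 70% of its speed; a pose out of reach is approached as far as the arm can. A call with a number of a shift or a turn outside -1 to 1 is refused whole. A call with a gripper value outside its range is refused whole. The fingers move at their own pace and stop on an object; "grip_force" is the grip in N (left out, the last holds). Time passes only in rows, so rows that repeat a pose let the fingers close. It gives the time, the measured TCP pose, the force and the opening at its end, in the units of the state.
- status.read_state(): the state, without advancing time (a new reading comes with each control period).
- read_camera(name): name is "scene" or "top" or "wrist"; returns (picture, depth): 384x512x3 uint8, red, green, blue; 384x512 float32, m along the optical axis (not along the pixel's ray), 0 where there is no reading.
- camera_info(name): a dict with "K" (3x3 intrinsics, pixels), "R" (3x3) and "t" (3): a world point X has camera coordinates R X + t. Camera axes: x right, y down, z forward; pixel columns grow to the right and rows downward; lengths in m; the calibration is good to about 2 mm. A picture is of the moment at which its call begins: read the wrist's pose just before it. camera_info takes no time and is no camera call; for the wrist camera it gives the pose at the moment of the call.
- order.finish_job(): hands the job in, once; it reports no verdict.
The state is a dict: "time": time; "q": joint angles; "joint_vel": joint speeds; "joint_torque": joint torques, N m; "tool_pos": TCP position; "tcp_rot": TCP orientation; "wrist_force": force on the tool from outside, world axes, zero at the start; "torque": the same for the moment, N m; "width": opening from 0.0 (shut) to 1.0 (fully open).
Only numpy, scipy, OpenCV 4.12 (cv2) and the standard library are available. Lean on these libraries where they do the work, as an engineer would, in place of code of your own. Each camera call takes 0.05 s, during which the arm holds its last target. There are 200 camera calls.

### The job

The spiral bulb leaning in the sloping socket of the tester is good: lift it out and stand it upright, cap down, in the empty ring of the open bulb box, beside the bulb already there. Then swing the box's lid over without slamming it, until it is fully shut over both bulbs. Leave everything else on the shelf where it is.

Things in the scene. Friction and masses are not known exactly. Their poses are not given: they have to be found in the camera images.
- spare_bulb: The bulb to put away: spiral bulb 108 mm tall. Origin under its metal cap, z axis from cap to glass. Cap 26 mm diameter, z 0 to 24 mm; white plastic body 46 mm diameter, z 24 to 62 (grip here); spiral glass 38 mm diameter, z 62 to 108. Starts loose, cap down in the tester's socket, leaning 30 degrees from vertical towards the tester's -x side; pull it out along its axis.
- tester: Bulb tester fixed to the shelf: black base 130 x 90 mm, 26 mm high, carrying a white sloping socket block 70 x 74 mm. Origin under the middle of the base, at shelf height; its -x side is the side to which the bulb leans.
- socket (a point): Centre of the mouth of the tester's sloping socket (bore 30 mm, 26 mm deep), about 65 mm above the shelf.
- bulb_box: Open bulb box of grey plastic, fixed to the shelf. Origin at the centre of its underside. Tray outside 204 mm (x) x 116 mm (y) x 45 mm high, walls and floor 4 mm. Inside on the floor stand two white rings on the line y = 0, at x = -48 mm (empty) and x = +48 mm (holds the other bulb). The lid is hinged on the +y rim.
- empty_ring (a point): Centre of the top of the empty ring: 30 mm above the shelf, ring outside 42 mm, bore 30 mm, 26 mm deep. A bulb fully home has its cap in the bore and its ballast resting on the ring, so its origin is 24 mm below this point.
- full_ring (a point): Centre of the top of the other ring, same sizes, in which the other bulb stands.
- boxed_bulb: The other bulb, already upright in its ring in the box; it stays there. spiral bulb 108 mm tall. Origin under its metal cap, z axis from cap to glass. Cap 26 mm diameter, z 0 to 24 mm; white plastic body 46 mm diameter, z 24 to 62 (grip here); spiral glass 38 mm diameter, z 62 to 108.
- lid (a joint): Angle of the box's lid in rad: 0 shut, 1.57 standing upright, up to 2.05 leaning outward beyond the +y side. Stiff hinge: the lid stays where it is left. The lid is a grey shell open underneath, 204 mm along the hinge, 116 mm across and 80 mm deep, walls 4 mm, 160 g. When shut its top is 125 mm above the shelf.
- lid_hinge (a point): Middle of the hinge line, on the box's +y rim, 58 mm from the box's centre line, 45 mm above the shelf; the hinge runs along the box's x axis.
- lid_top (a point): Centre of the lid's large outer top face, moving with the lid. Shut: z up out of the lid, 80 mm above and 58 mm to the -y side of the hinge line. Open: this face looks outward to the box's +y side.
- lid_lip (a point): Middle of the small lip (50 x 10 x 6 mm) on the lid's free edge, moving with the lid; 121 mm from the hinge line. Shut: on the box's -y side, 51 mm above the shelf. Open: uppermost.
- lantern: Bystander: red press-button lantern, 110 mm diameter, 155 mm tall; origin under its centre.
- dish: Bystander: white ceramic dish, 120 mm diameter, 28 mm high; origin under its centre.
- screwdriver: Bystander: blue screwdriver, 190 mm long, lying along its x axis.
- carton: Bystander: small cardboard carton 62 x 62 x 115 mm; origin under its centre.
- tape: Bystander: roll of black tape lying flat, 90 mm diameter, 19 mm high; origin under its centre.
- jar: Bystander: glass jar, 60 mm diameter, 75 mm high; origin under its centre.
- cell: Bystander: large battery cell standing, 33 mm diameter, 61 mm high; origin under its centre.
Things that resemble listed ones, but are neither listed nor needed, are in the scene too. Of the things that look like the bulb_box, the larger one is meant.

How it is judged:
On the way, in this order (a step that is already met when the one before it is completed fails the run):
1. the bulb stands fully home in the empty ring, lid still open (horizontal distance between spare_bulb and empty_ring below 0.007 m and z of spare_bulb in the frame of bulb_box below 0.012 m and angle between spare_bulb's own z axis and vertical below 0.12 rad and value of joint lid above 1 rad), for 0.2 s.
2. the lid is shut (value of joint lid below 0.04 rad), for 0.2 s.
At the end, for the whole second after the job is handed in: The lid is shut (joint below 0.04 rad); the tested bulb is at rest upright in the formerly empty ring and the other bulb in its own: each within 7 mm of the ring's axis, cap bottom no more than 12 mm above the box's underside (6 mm when fully home), tilted less than 0.12 rad (value of joint lid below 0.04 rad and horizontal distance between spare_bulb and empty_ring below 0.007 m and z of each of spare_bulb, boxed_bulb in the frame of bulb_box below 0.012 m and angle between each of spare_bulb, boxed_bulb's own z axis and vertical below 0.12 rad and horizontal distance between boxed_bulb and full_ring below 0.007 m and linear speed of spare_bulb below 0.02 m/s); the robot touches nothing.
It fails at once if the lid is slammed (closing faster than 3.5 rad/s) (velocity of joint lid below -3.5 rad/s).
It fails at once if a bystander is moved more than 30 mm (distance of any of lantern, dish, screwdriver, carton, tape, jar, cell from where it was at the start of the episode above 0.03 m).
It also fails if it takes over 58 s, if anything falls off the work surface, if the arm or the gripper's body presses on something with over 40 N, if the wrist force passes 120 N, or if a joint passes its speed limit or range.

## Working session

There is one attempt and no reset: what is moved stays moved. The work goes in short steps, Python scripts to look and compute and a tool call to move; the robot and the scene stay as the last step left them, time stands still between calls to the robot, and variables do not carry over. Pictures are saved under pics/ and viewed, about 8 in all and at most 12, crops included, and the job is handed in when it is done.

Besides the shell and the picture viewer there is one more tool, called after "Call:" as name(argument=value, ...), one argument or row to a line, values as JSON. move_arm: Moves the arm, as the interface text tells. Its arguments: {"type":"object","properties":{"deltas":{"type":"array","items":{"type":"array"}},"grip_force":{"type":"number"}},"required":["deltas"]}

```bash
ls; mkdir -p pics
cat > h.py <<'E'
import numpy as np, cv2
from workcell import status, read_camera, camera_info, order
def cloud(name):
    ci=camera_info(name); im,d=read_camera(name)
    K,R,t=[np.array(ci[k]) for k in("K","R","t")]
    v,u=np.mgrid[:d.shape[0],:d.shape[1]]
    c=np.stack([(u-K[0,2])/K[0,0]*d,(v-K[1,2])/K[1,1]*d,d],-1)
    P=(c-t)@R; P[d==0]=np.nan
    return im,d,P
E
python3 - <<'E'
from h import *
print(status.read_state())
for n in("scene","top"):
    im,d,P=cloud(n); np.savez(n,im=im,d=d,P=P); 
    cv2.imwrite(f"pics/{n}0.png",cv2.resize(im[:,:,::-1],(800,600)))
    ci=camera_info(n); print(n,ci["K"],-np.array(ci["R"]).T@ci["t"], np.array(ci["R"])[2])
E
```

```text
pics
{'time': 0.0, 'q': array([ 1.10710040e+00,  2.64791173e-01,  1.60540673e+00,  1.95167402e-07,
        1.27372957e+00, -3.68941588e-02]), 'joint_vel': array([-0.00040365, -0.00022181,  0.0007661 , -0.0004343 ,  0.00053936,
        0.00215289]), 'joint_torque': array([-5.94503344e-04, -5.15101612e+01, -3.67313898e+01, -2.91177466e-04,
        1.29959401e-02, -4.18195168e-05]), 'tool_pos': array([0.27908246, 0.61377036, 0.22991877]), 'tcp_rot': array([-0.6652189 , -3.06976239,  0.00355252]), 'wrist_force': array([-0.5832718 , -0.81123818,  0.21334545]), 'torque': array([-0.00332198,  0.02930451,  0.00389431]), 'width': 1.002018582347867}
scene [[367.90344289   0.         256.81515035]
 [  0.         367.90344289 193.05254219]
 [  0.           0.           1.        ]] [1.17055318 0.04942272 0.77189648] [-0.69178886 -0.02501993 -0.72166625]
top [[464.49028412   0.         256.45647306]
 [  0.         464.49028412 190.4731306 ]
 [  0.           0.           1.        ]] [0.38581921 0.02774455 1.25250608] [ 0.12914281 -0.01512254 -0.99151069]
```

View pics/scene0.png

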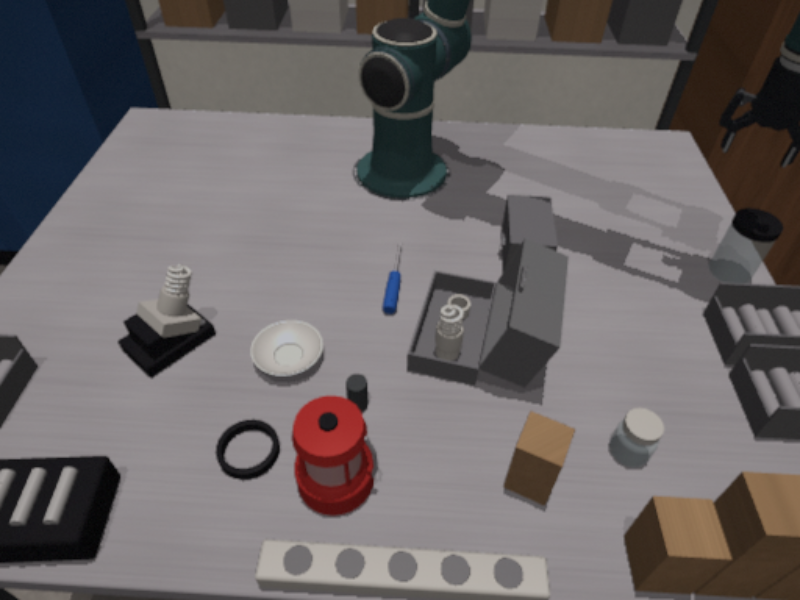

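View pics/top0.png

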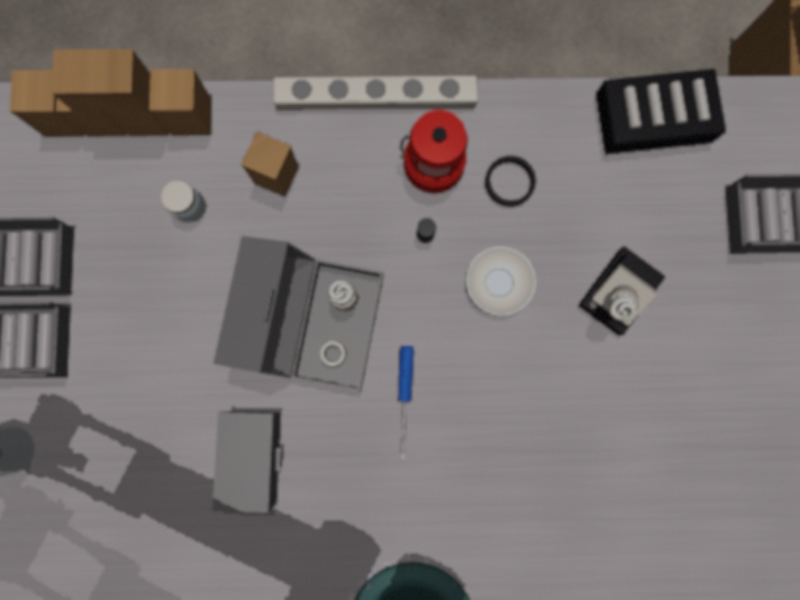

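Run:
```python
from h import *
z=np.load("top.npz"); im,P=z["im"],z["P"].copy()
s=np.load("scene.npz"); ims,Ps=s["im"],s["P"]
print("table z",np.nanmedian(P[150:200,290:300,2]), np.nanmedian(Ps[230:240,220:235,2]))
def rect(M,name):
    (c,wh,a)=cv2.minAreaRect(M[:,:2].astype(np.float32)*1000); print(name,len(M),np.round(c,1),np.round(wh,1),round(a,2),"z",np.nanpercentile(M[:,2],[5,50,95]).round(4))
# tester
g=np.zeros(im.shape[:2],bool); g[150:222,362:432]=1
val=im.max(2)
M=P[g&(val<60)&(P[...,2]>0.02)&(P[...,2]<0.032)]; rect(M,"base")
M=P[g&(P[...,2]>0.015)]; rect(M,"tester all")
# heights per-cell of bulb points (both cams)
for nm,PP,I,gg in(("top",P,im,g),("scene",Ps,ims,None)):
    if gg is None: gg=np.zeros(I.shape[:2],bool); gg[160:240,70:140]=1
    for lo in np.arange(0.04,0.17,0.01):
        m=PP[gg&(PP[...,2]>lo)&(PP[...,2]<=lo+.01)]
        if len(m)>3: print(nm,round(lo,2),len(m),m.mean(0).round(4),np.ptp(m,0).round(3))
# box
g=np.zeros(im.shape[:2],bool); g[145:255,135:250]=1
M=P[g&(P[...,2]>0.038)&(P[...,2]<0.050)]; rect(M,"rim")
for r in((340,295),(332,353)):
    u,v=[int(k*.64) for k in r]; w=np.zeros_like(g); w[v-14:v+15,u-14:u+15]=1
    m=w&(im.min(2)>115); print(r,m.sum(),np.nanmedian(P[m],0), P[m].min(0),P[m].max(0), im[v-10:v+11:5,u-10:u+11:5].min(2).tolist())
M=P[g&(P[...,2]>0.06)&(im.max(2)<120)]; rect(M,"lid")
cv2.imwrite("pics/crop.png",np.hstack([cv2.resize(im[140:260,130:260,::-1],(390*1,360),interpolation=2),cv2.resize(im[145:225,360:440,::-1],(360,360),interpolation=2)]))
```

```text
table z 0.0012864554306731303 -0.0007073144912918593
base 368 [ 555.3 -369.4] [ 86.5 129.3] 52.39 z [0.0226 0.0266 0.0305]
tester all 1648 [ 551.6 -369. ] [ 90.5 139.9] 51.92 z [0.0239 0.0643 0.1316]
top 0.04 53 [ 0.5419 -0.3389  0.0468] [0.117 0.057 0.009]
top 0.05 98 [ 0.5456 -0.3426  0.0555] [0.113 0.118 0.01 ]
top 0.06 357 [ 0.5715 -0.3821  0.0648] [0.105 0.107 0.01 ]
top 0.07 199 [ 0.5552 -0.3706  0.0755] [0.078 0.085 0.01 ]
top 0.08 116 [ 0.5568 -0.3694  0.0829] [0.07  0.077 0.01 ]
top 0.09 47 [ 0.5339 -0.3441  0.0951] [0.039 0.046 0.009]
top 0.1 72 [ 0.5326 -0.3495  0.1053] [0.039 0.046 0.01 ]
top 0.11 27 [ 0.5199 -0.342   0.1161] [0.043 0.04  0.01 ]
top 0.12 64 [ 0.511  -0.3324  0.1259] [0.035 0.038 0.01 ]
top 0.13 93 [ 0.5128 -0.3381  0.1344] [0.029 0.034 0.01 ]
top 0.14 11 [ 0.5134 -0.3425  0.1414] [0.014 0.015 0.005]
scene 0.04 143 [ 0.5736 -0.3495  0.0453] [0.097 0.116 0.01 ]
scene 0.05 155 [ 0.5738 -0.3525  0.0549] [0.086 0.111 0.01 ]
scene 0.06 375 [ 0.5749 -0.3796  0.0637] [0.095 0.102 0.01 ]
scene 0.07 246 [ 0.5585 -0.3674  0.0755] [0.062 0.081 0.01 ]
scene 0.08 109 [
[... 203 characters left out ...]
 [0.037 0.038 0.01 ]
scene 0.12 78 [ 0.5188 -0.3338  0.1247] [0.034 0.037 0.01 ]
scene 0.13 62 [ 0.5171 -0.3386  0.1342] [0.03  0.022 0.01 ]
rim 1504 [505.5 141.5] [167.9 204.3] 78.51 z [0.0388 0.0445 0.0491]
(340, 295) 522 [0.54999043 0.11564837 0.00743627] [nan nan nan] [nan nan nan] [[117, 117, 120, 116, 113], [117, 159, 151, 165, 113], [118, 161, 159, 153, 92], [118, 111, 150, 121, 73], [117, 101, 82, 71, 112]]
(332, 353) 761 [0.45663245 0.12926374 0.00572209] [nan nan nan] [nan nan nan] [[118, 119, 120, 120, 121], [119, 136, 131, 145, 121], [120, 118, 121, 117, 111], [120, 149, 115, 151, 121], [120, 119, 108, 117, 120]]
lid 2741 [515.2 187.2] [189.6 205. ] 78.71 z [0.1333 0.1464 0.1582]
```

View pics/crop.png

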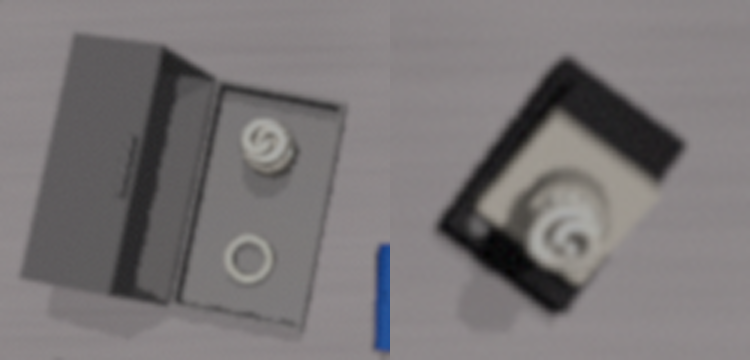

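```bash
cat > fit.py <<'E'
from h import *
from scipy.optimize import least_squares
def pts():
    out=[]
    for n in("top","scene"):
        s=np.load(n+".npz"); out.append((n,s["im"],s["P"]))
    return out
Q=[]
az=np.radians(142.2); h=np.array([np.cos(az),np.sin(az),0])
a0=.5*h+np.array([0,0,np.sqrt(.75)])
M0=np.array([.546,-.365,.065])
def fit(P,free):
    def ax(p):
        t,b=p[2],p[3]
        return np.array([np.sin(t)*np.cos(b),np.sin(t)*np.sin(b),np.cos(t)])
    p=np.array([M0[0],M0[1],np.pi/6,az])
    for k in range(4):
        a=ax(p); d=P-[p[0],p[1],.065]; s=d@a; r=np.linalg.norm(d-s[:,None]*a,axis=1)
        sel=((s>.006)&(s<.035)&(abs(r-.023)<(.012 if k==0 else .006)))|((s>.042)&(s<.08)&(abs(r-.019)<(.012 if k==0 else .006)))
        def f(q):
            pp=p.copy(); pp[:len(q)]=q; a=ax(pp); d=P[sel]-[pp[0],pp[1],.065]; s_=d@a; r=np.linalg.norm(d-s_[:,None]*a,axis=1)
            return r-np.where(s_<.038,.023,.019)
        q=least_squares(f,p[:4] if free else p[:2],loss="soft_l1",f_scale=.002).x; p[:len(q)]=q
    return p,sel.sum(),np.median(abs(f(q)))
W=[]
for n,im,P in pts():
    v=P.reshape(-1,3); v=v[np.isfinite(v[:,2])&(np.linalg.norm(v-[.53,-.352,.1],axis=1)<.09)&(v[:,2]>.06)]; W.append(v)
for nm,v in(("top",W[0]),("scene",W[1]),("both",np.vstack(W))):
    for fr in(0,1): p,k,e=fit(v,fr); print(nm,fr,p[:2].round(4),np.degrees(p[2:]).round(1),k,e.round(4))
# rings by rays on z=.03
for n,box in(("top",(200,216,12)),("scene",(294,195,14))):
    im,_=[np.load(n+".npz")[k] for k in("im","P")]; ci=camera_info(n)
    u0,v0,_=(213,227,0) if n=="top" else (294,195,0)
    w=im[v0-12:v0+13,u0-12:u0+13].min(2); m=(w>128).astype(np.uint8) 
    v,u=np.nonzero(m); K,R,t=[np.array(ci[k]) for k in("K","R","t")]
    pc=cv2.minEnclosingCircle(np.stack([u,v],1).astype(np.float32)); c=np.array([pc[0][0]+u0-12,pc[0][1]+v0-12,1])
    ray=R.T@np.linalg.inv(K)@c; C=-R.T@t; X=C+ray*(.03-C[2])/ray[2]; print(n,"ring",c,pc[1],X.round(4))
    print(w[::3,::3].tolist()) if n=="scene" else 0
E
python3 fit.py
```

```text
top 0 [ 0.5368 -0.3582] [ 30.  142.2] 199 0.0009
top 1 [ 0.5387 -0.3592] [ 32.5 143.2] 197 0.0008
scene 0 [ 0.536  -0.3587] [ 30.  142.2] 391 0.0011
scene 1 [ 0.5374 -0.3585] [ 31.5 145.7] 388 0.0011
both 0 [ 0.5362 -0.3586] [ 30.  142.2] 591 0.0011
both 1 [ 0.5377 -0.3589] [ 31.9 144.6] 591 0.0012
top ring [212.01219559 225.54268265   1.        ] 8.159459114074707 [0.4536 0.127  0.03  ]
scene ring [291.  197.5   1. ] 10.547611236572266 [0.4698 0.119  0.03  ]
[[47, 48, 47, 47, 47, 49, 47, 48, 49], [100, 80, 79, 51, 51, 47, 48, 48, 47], [101, 99, 114, 152, 148, 135, 80, 58, 52], [100, 100, 136, 82, 83, 79, 137, 101, 100], [101, 148, 156, 152, 83, 77, 154, 100, 101], [160, 109, 107, 134, 176, 145, 87, 100, 101], [100, 162, 171, 103, 173, 82, 94, 101, 101], [115, 160, 149, 176, 131, 80, 100, 102, 100], [93, 106, 95, 116, 99, 101, 101, 102, 101]]
```

```bash
cat >> h.py <<'E'
from scipy.spatial.transform import Rotation as Ro
def goto(pos,zax,yax,show=True):
    """shift (units 0.1 m) and turn (units pi/2) from the present pose, best of the two jaw symmetries"""
    s=status.read_state(); R0=Ro.from_rotvec(s["tcp_rot"])
    z=np.array(zax,float); z/=np.linalg.norm(z); res=[]
    for sg in(1,-1):
        y=sg*np.array(yax,float); y-=z*(y@z); y/=np.linalg.norm(y)
        T=Ro.from_matrix(np.stack([np.cross(y,z),y,z],1)); rv=(T*R0.inv()).as_rotvec()
        res.append((np.linalg.norm(rv),rv))
    for n,rv in sorted(res,key=lambda k:k[0]): print("turn",(rv/(np.pi/2)).round(3),"deg",round(np.degrees(n),1))
    print("shift",((np.array(pos)-s["tool_pos"])/.1).round(3),"q",s["q"].round(2),"F",s["wrist_force"].round(1))
E
python3 - <<'E'
from h import *
s=status.read_state(); print(Ro.from_rotvec(s["tcp_rot"]).as_matrix().round(2))
ci=camera_info("wrist"); R,t=np.array(ci["R"]),np.array(ci["t"]); print("cam",-R.T@t,R[2])
az=np.radians(142.5); h=np.array([np.cos(az),np.sin(az),0]); a=.5*h+[0,0,.866]
goto([.45,.13,.4],-a,[-h[1],h[0],0])
goto([.45,.13,.4],[0,0,-1],[-h[1],h[0],0])
E
```

```text
[[-0.91  0.41 -0.  ]
 [ 0.41  0.91 -0.  ]
 [ 0.   -0.   -1.  ]]
cam [0.20870619 0.64724738 0.37265423] [ 0.27711592 -0.12765451 -0.9523188 ]
turn [-0.171 -0.287 -0.141] deg 32.6
turn [-0.414  0.251  1.796] deg 167.4
shift [ 1.709 -4.838  1.699] q [ 1.11  0.26  1.61 -0.    1.27 -0.04] F [ 0.4 -0.1 -0.5]
turn [ 0.001 -0.001 -0.145] deg 13.0
turn [1.000e-03 2.000e-03 1.855e+00] deg 167.0
shift [ 1.709 -4.838  1.699] q [ 1.11  0.26  1.61 -0.    1.27 -0.04] F [ 0.4 -0.1 -0.5]
```

Call:
move_arm(
  deltas=[
    [[0, 0, 0], [0, 0, 0.8], -1],
    [[0, 0, 0], [0, -0.5, 1], -1],
    [[0, 0, 0], [0.4, -1, 1], -1],
    [[0, 0, 0], [0.4, -1, 1], -1],
  ],
  grip_force=40,
)

```text
time: 0.6
tool_pos: [0.3214, 0.5118, 0.3321]
tcp_rot: [0.671, 3.068, 0.001]
wrist_force: [-0.7, 0.4, 0.0]
width: 0.998
```

Call:
move_arm(
  deltas=[
    [[0, 0, 0], [0.2, -0.5, 0.3], -1],
    [[0, 0, 0], [0.4, -1, 0.6], -1],
    [[0, 0, 0], [0.4, -1, 0.6], -1],
  ],
)

```text
time: 0.98
tool_pos: [0.361, 0.4134, 0.3943]
tcp_rot: [0.67, 3.066, 0.006]
wrist_force: [0.0, 1.6, -0.1]
width: 0.999
```

Call:
move_arm(
  deltas=[
    [[0, 0, 0], [0.2, -0.5, 0], -1],
    [[0, 0, 0], [0.4, -1, 0], -1],
    [[0, 0, 0], [0.4, -1, 0], -1],
  ],
)

```text
time: 1.35
tool_pos: [0.3998, 0.313, 0.3899]
tcp_rot: [-0.67, -3.068, 0.002]
wrist_force: [-0.0, 0.3, 0.1]
width: 0.998
```

Call:
move_arm(
  deltas=[
    [[0, 0, 0], [0, -0.5, 0], -1],
    [[0, 0, 0], [0, -1, 0], -1],
    [[0, 0, 0], [0, -1, 0], -1],
    [[0, 0, 0], [0, -1, 0], -1],
  ],
)

```text
time: 1.85
tool_pos: [0.3992, 0.2159, 0.3906]
tcp_rot: [-0.664, -3.069, -0.001]
wrist_force: [-0.3, 0.8, 0.8]
width: 0.998
```

Call:
move_arm(
  deltas=[
    [[0, 0, 0], [0.1, -0.4, 0.2], -1],
    [[0, 0, 0], [0.2, -0.8, 0.3], -1],
    [[0, 0, 0], [0.2, -0.8, 0.3], -1],
    [[0, 0, 0], [0.2, -0.8, 0.3], -1],
  ],
)

```text
time: 2.35
tool_pos: [0.4194, 0.136, 0.4206]
tcp_rot: [-0.663, -3.069, -0.001]
wrist_force: [-0.2, -0.4, 0.4]
width: 0.997
```

Run:
```python
from h import *
im,d,P=cloud("wrist"); np.savez("wbox",im=im,d=d,P=P); ci=camera_info("wrist"); np.savez("wboxc",**ci)
cv2.imwrite("pics/wbox.png",im[:,:,::-1])
m=P[...,2]
M=P[(m>.036)&(m<.048)]; print(len(M)); c=cv2.minAreaRect(M[:,:2].astype(np.float32)*1000); print("rim",c)
```

```text
4598
rim ((621.2086181640625, 176.544189453125), (701.517578125, 910.8408203125), 25.623178482055664)
```

View pics/wbox.png

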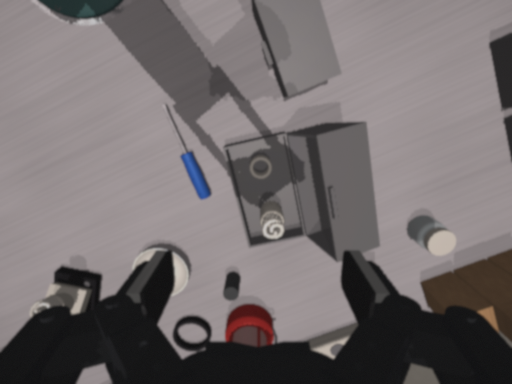

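```bash
cat > ring.py <<'E'
from h import *
def ray(ci,uv,z):
    K,R,t=[np.array(ci[k]) for k in("K","R","t")]; r=R.T@np.linalg.inv(K)@[*uv,1]; C=-R.T@t; return C+r*(z-C[2])/r[2]
def ring(im,u0,v0,w,ci):
    g=im[v0-w:v0+w+1,u0-w:u0+w+1].max(2).astype(float); bg=np.median(g); m=(g>bg+0.4*(np.percentile(g,99)-bg)).astype(np.uint8)
    n,l,st,_=cv2.connectedComponentsWithStats(m); k=1+np.argmax(st[1:,4]); v,u=np.nonzero(l==k)
    e=cv2.fitEllipse(cv2.convexHull(np.stack([u,v],1).astype(np.float32))); c=np.array(e[0])+[u0-w,v0-w]
    print(c.round(1),np.round(e[1],1),ray(ci,c,.03).round(4)); return m
if __name__=="__main__":
    t=np.load("top.npz"); ring(t["im"],213,226,12,camera_info("top"))
    t=np.load("wbox.npz"); c=np.load("wboxc.npz"); ring(t["im"],261,166,14,c)
    P=t["P"]; m=np.zeros(P.shape[:2],bool); m[125:260,225:385]=1
    top=np.load("top.npz")["P"]; 
    for n,P,m in(("w",P,m),("top",top,None)):
        if m is None: m=np.zeros(P.shape[:2],bool); m[145:255,135:250]=1
        M=P[m&(P[...,2]>.04)&(P[...,2]<.048)]; B=np.array([.47,.12])
        c=cv2.minAreaRect(M[:,:2].astype(np.float32)*1000); print(n,"rim",np.round(c[0],1),np.round(c[1],1),c[2])
        # section across box y
        for yaw in(-11.5,):
            ex=np.array([np.cos(np.radians(yaw)),np.sin(np.radians(yaw))]); ey=np.array([-ex[1],ex[0]])
            L=P[m&np.isfinite(P[...,2])&(P[...,2]>.06)]; q=(L[:,:2]-[.4536,.127])@np.stack([ex,ey],1)
            sel=(q[:,0]>70)if 0 else (abs(q[:,0])<.03)
            for lo in np.arange(.06,.18,.01):
                k=sel&(L[:,2]>lo)&(L[:,2]<=lo+.01)
                if k.sum()>3: print(round(lo,2),k.sum(),np.percentile(q[k,1],[2,50,98]).round(3))
E
python3 ring.py
```

```text
[212.2 225.6] [15.5 15.7] [0.4535 0.1264 0.03  ]
[260.3 167.4] [21.5 21.7] [0.4528 0.1281 0.03  ]
w rim [507.9 149.3] [179.7 204.9] 78.3719711303711
0.13 452 [0.148 0.159 0.168]
0.14 865 [0.115 0.132 0.15 ]
0.15 668 [0.09  0.102 0.116]
0.16 26 [0.096 0.098 0.101]
top rim [505.4 141.1] [167.1 204.3] 78.50658416748047
0.13 160 [0.144 0.157 0.165]
0.14 341 [0.11  0.132 0.154]
0.15 264 [0.088 0.101 0.121]
0.16 15 [0.088 0.095 0.1  ]
```

Call:
move_arm(
  deltas=[
    [[0, 0, 0], [0, -0.5, 0], -1],
    [[0, 0, 0], [0.2, -1, -0.2], -1],
    [[0, 0, 0], [0.2, -1, -0.2], -1],
  ],
)

```text
time: 2.78
tool_pos: [0.4392, 0.0332, 0.3986]
tcp_rot: [-0.669, -3.065, 0.002]
wrist_force: [-0.0, 0.0, -0.2]
width: 1.001
```

Call:
move_arm(
  deltas=[
    [[0, 0, 0], [0, -0.5, 0], -1],
    [[0, 0, 0], [0.2, -1, -0.2], -1],
    [[0, 0, 0], [0.2, -1, -0.2], -1],
  ],
)

```text
time: 3.15
tool_pos: [0.4594, -0.0661, 0.3789]
tcp_rot: [-0.668, -3.065, 0.0]
wrist_force: [-0.7, 1.0, -0.2]
width: 1.002
```

Call:
move_arm(
  deltas=[
    [[0, 0, 0], [0, -0.5, 0], -1],
    [[0, 0, 0], [0.2, -1, -0.5], -1],
    [[0, 0, 0], [0.2, -1, -0.5], -1],
  ],
)

```text
time: 3.52
tool_pos: [0.4789, -0.1646, 0.328]
tcp_rot: [-0.664, -3.065, -0.003]
wrist_force: [0.0, 1.0, 0.0]
width: 0.997
```

Call:
move_arm(
  deltas=[
    [[-0.05, -0.1, -0.05], [0, -0.5, 0], -1],
    [[-0.1, -0.2, -0.1], [0.1, -1, -0.3], -1],
    [[-0.171, -0.287, -0.141], [0.1, -1, -0.3], -1],
    [[-0.171, -0.287, -0.141], [0.1, -1, -0.3], -1],
    [[-0.171, -0.287, -0.141], [0.1, -1, -0.3], -1],
  ],
)

```text
time: 4.15
tool_pos: [0.491, -0.2642, 0.3037]
tcp_rot: [0.842, 2.496, -0.223]
wrist_force: [0.3, -0.7, 0.8]
width: 1.001
```

Run:
```python
from h import *
for k in range(1):
    im,d,P=cloud("wrist"); np.savez("wbulb",im=im,d=d,P=P)
cv2.imwrite("pics/wbulb.png",im[:,:,::-1])
s=open("fit.py").read().split("W=[]")[0]; exec(s)
v=P.reshape(-1,3); v=v[np.isfinite(v[:,2])&(np.linalg.norm(v-[.53,-.352,.1],axis=1)<.09)&(v[:,2]>.06)]
for fr in(0,1): p,k,e=fit(v,fr); print(fr,p[:2].round(4),np.degrees(p[2:]).round(1),k,e.round(4))
az=np.radians(142.5); h=np.array([np.cos(az),np.sin(az),0]); a=.5*h+[0,0,.866]
goto(np.array([.5368,-.3587,.065])+.12*a,-a,[-h[1],h[0],0])
```

```text
0 [ 0.5388 -0.3574] [ 30.  142.2] 610 0.0018
1 [ 0.5382 -0.3583] [ 32.7 137.2] 625 0.0026
turn [-0.     0.002 -0.003] deg 0.3
turn [-0.797  0.606  1.729] deg 179.9
shift [-0.025 -0.572 -1.356] q [-0.49 -0.33  2.13 -0.11  0.82 -1.36] F [-0.5 -0.1 -0.6]
```

View pics/wbulb.png

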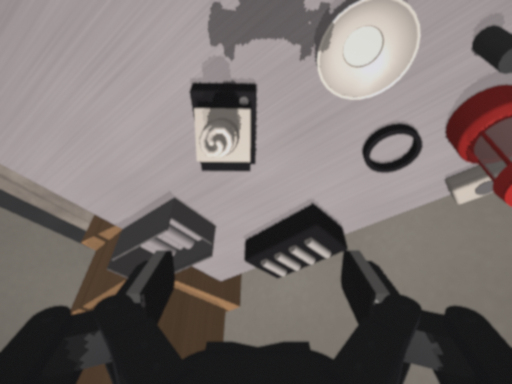

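Call:
move_arm(
  deltas=[
    [[0, 0, 0], [0, -0.3, -0.4], -1],
    [[0, 0, 0], [0, -0.57, -0.8], -1],
    [[0, 0, 0], [0, -0.57, -0.8], -1],
    [[0, 0, 0], [0, -0.57, -0.8], -1],
  ],
)

```text
time: 4.7
tool_pos: [0.4914, -0.3233, 0.2237]
tcp_rot: [0.845, 2.495, -0.225]
wrist_force: [0.7, -0.1, 1.3]
width: 1.001
```

Call:
move_arm(
  deltas=[
    [[0, 0, 0], [-0.02, 0, -0.3], -1],
    [[0, 0, 0], [-0.02, 0, -0.55], -1],
    [[0, 0, 0], [-0.02, 0, -0.55], -1],
    [[0, 0, 0], [-0.02, 0, -0.55], -1],
    [[0, 0, 0], [-0.02, 0, -0.55], -1],
  ],
)

```text
time: 5.32
tool_pos: [0.489, -0.3233, 0.1691]
tcp_rot: [0.844, 2.493, -0.226]
wrist_force: [-1.0, 0.0, 0.1]
width: 1.005
```

Run:
```python
from h import *
az=np.radians(142.5); h=np.array([np.cos(az),np.sin(az),0]); a=.5*h+[0,0,.866]
goto(np.array([.5372,-.3583,.065])+.014*a,-a,[-h[1],h[0],0])
```

```text
turn [ 0.001  0.003 -0.001] deg 0.3
turn [-0.797  0.609  1.729] deg 180.0
shift [ 0.427 -0.308 -0.92 ] q [-0.62 -0.15  2.25 -0.03  0.51 -1.51] F [-1.   0.   0.1]
```

Call:
move_arm(
  deltas=[
    [[0, 0, 0], [0.07, -0.05, -0.15], -1],
    [[0, 0, 0], [0.14, -0.1, -0.31], -1],
    [[0, 0, 0], [0.21, -0.15, -0.46], -1],
    [[0, 0, 0], [0.29, -0.21, -0.62], -1],
    [[0, 0, 0], [0.36, -0.26, -0.77], -1],
    [[0, 0, 0], [0.427, -0.308, -0.92], -1],
    [[0, 0, 0], [0.427, -0.308, -0.92], -1],
    [[0, 0, 0], [0.427, -0.308, -0.92], -1],
  ],
)

```text
time: 6.32
tool_pos: [0.5306, -0.3537, 0.0754]
tcp_rot: [0.846, 2.495, -0.225]
wrist_force: [0.4, 0.4, 0.0]
width: 1.001
```

Call:
move_arm(
  deltas=[
    [[0, 0, 0], [0, 0, 0], 0.2],
    [[0, 0, 0], [0, 0, 0], 1],
    [[0, 0, 0], [0, 0, 0], 1],
    [[0, 0, 0], [0, 0, 0], 1],
    [[0, 0, 0], [0, 0, 0], 1],
    [[0, 0, 0], [0, 0, 0], 1],
    [[0, 0, 0], [0, 0, 0], 1],
    [[0, 0, 0], [0, 0, 0], 1],
  ],
  grip_force=40,
)

```text
time: 7.32
tool_pos: [0.5301, -0.3534, 0.0753]
tcp_rot: [0.846, 2.496, -0.225]
wrist_force: [-3.6, 3.6, 7.0]
width: 0.519
```

Call:
move_arm(
  deltas=[
    [[0, 0, 0], [-0.04, 0.03, 0.087], 1],
    [[0, 0, 0], [-0.1, 0.076, 0.217], 1],
    [[0, 0, 0], [-0.2, 0.152, 0.433], 1],
    [[0, 0, 0], [-0.3, 0.228, 0.65], 1],
    [[0, 0, 0], [-0.4, 0.304, 0.866], 1],
    [[0, 0, 0], [-0.4, 0.304, 0.866], 1],
    [[0, 0, 0], [-0.4, 0.304, 0.866], 1],
  ],
)

```text
time: 8.2
tool_pos: [0.4897, -0.3227, 0.1606]
tcp_rot: [0.846, 2.497, -0.225]
wrist_force: [-0.5, -0.4, -0.8]
width: 0.524
```

Call:
move_arm(
  deltas=[
    [[0, 0, 0], [0, 0, 0.5], 1],
    [[0, 0, 0], [0, 0, 1], 1],
    [[0, 0, 0], [0, 0, 1], 1],
    [[0, 0, 0], [0, 0, 1], 1],
  ],
)

```text
time: 8.7
tool_pos: [0.4895, -0.3226, 0.2591]
tcp_rot: [0.847, 2.499, -0.224]
wrist_force: [0.3, 0.1, -2.3]
width: 0.524
```

Run:
```python
from h import *
y=np.radians(-11.5); goto([.453,.1272,.35],[0,0,-1],[-np.sin(y),np.cos(y),0])
```

```text
turn [0.138 0.305 0.282] deg 39.3
turn [ 0.414 -0.187 -1.661] deg 154.9
shift [-0.365  4.498  0.909] q [-0.61 -0.24  2.15 -0.03  0.71 -1.52] F [ 0.3  0.1 -2.3]
```

Call:
move_arm(
  deltas=[
    [[0.02, 0.05, 0.05], [0, 0.2, 0.3], 1],
    [[0.05, 0.12, 0.11], [-0.05, 0.5, 0.6], 1],
    [[0.08, 0.18, 0.17], [-0.05, 0.8, 0.8], 1],
    [[0.11, 0.24, 0.225], [-0.06, 1, 0.8], 1],
    [[0.138, 0.305, 0.282], [-0.06, 1, 0.8], 1],
    [[0.138, 0.305, 0.282], [-0.06, 1, 0.8], 1],
  ],
)

```text
time: 9.45
tool_pos: [0.4845, -0.2229, 0.337]
tcp_rot: [-0.314, -3.123, -0.004]
wrist_force: [-0.4, 0.6, -1.1]
width: 0.523
```

Call:
move_arm(
  deltas=[
    [[0, 0, 0], [-0.05, 0.4, 0], 1],
    [[0, 0, 0], [-0.1, 0.8, 0], 1],
    [[0, 0, 0], [-0.1, 1, 0], 1],
    [[0, 0, 0], [-0.1, 1, 0], 1],
  ],
)

```text
time: 9.95
tool_pos: [0.4731, -0.1218, 0.3393]
tcp_rot: [0.313, 3.125, 0.001]
wrist_force: [0.1, -0.4, -1.1]
width: 0.516
```

Call:
move_arm(
  deltas=[
    [[0, 0, 0], [-0.05, 0.4, 0], 1],
    [[0, 0, 0], [-0.1, 0.8, 0], 1],
    [[0, 0, 0], [-0.1, 1, 0], 1],
    [[0, 0, 0], [-0.1, 1, 0], 1],
  ],
)

```text
time: 10.45
tool_pos: [0.4637, -0.0228, 0.34]
tcp_rot: [0.313, 3.124, -0.0]
wrist_force: [0.1, -0.1, -1.7]
width: 0.525
```

Call:
move_arm(
  deltas=[
    [[0, 0, 0], [-0.05, 0.4, 0], 1],
    [[0, 0, 0], [-0.1, 0.8, 0], 1],
    [[0, 0, 0], [-0.1, 1, 0], 1],
    [[0, 0, 0], [-0.1, 1, 0], 1],
  ],
)

```text
time: 10.95
tool_pos: [0.4542, 0.0768, 0.3402]
tcp_rot: [0.313, 3.124, -0.001]
wrist_force: [0.7, -0.4, -1.3]
width: 0.521
```

Call:
move_arm(
  deltas=[
    [[0, 0, 0], [0, 0.25, 0], 1],
    [[0, 0, 0], [0, 0.5, 0], 1],
    [[0, 0, 0], [0, 0.5, -0.4], 1],
    [[0, 0, 0], [0, 0.5, -0.8], 1],
    [[0, 0, 0], [0, 0.5, -0.8], 1],
    [[0, 0, 0], [0, 0.5, -0.8], 1],
  ],
)

```text
time: 11.7
tool_pos: [0.4551, 0.1262, 0.2621]
tcp_rot: [0.316, 3.122, 0.0]
wrist_force: [1.0, 0.7, -0.6]
width: 0.522
```

Run:
```python
from h import *
y=np.radians(-11.5); goto([.453,.1272,.2],[0,0,-1],[-np.sin(y),np.cos(y),0])
print(status.read_state()["tool_pos"])
for n in("scene","top"):
    im,d,P=cloud(n); np.savez(n+"h",im=im,d=d,P=P)
    if n=="scene": cv2.imwrite("pics/sh.png",cv2.resize(im[60:230,220:400,::-1],(720,680*600//680),interpolation=2))
    # bulb points around expected
    tp=status.read_state()["tool_pos"]; 
    m=(np.hypot(P[...,0]-tp[0],P[...,1]-tp[1])<.05)&(P[...,2]<tp[2]+.0)&(P[...,2]>tp[2]-.05)
    for lo in np.arange(-.05,0,.01):
        k=m&(P[...,2]-tp[2]>lo)&(P[...,2]-tp[2]<=lo+.01)
        if k.sum()>3: print(n,round(lo,3),k.sum(),(P[k]-tp).mean(0).round(4),np.ptp(P[k],0).round(3))
```

```text
turn [0.    0.002 0.001] deg 0.2
turn [ 0.004 -0.    -1.999] deg 179.9
shift [-0.021  0.01  -0.621] q [ 0.22 -0.15  1.98 -0.    1.3  -1.15] F [ 1.   0.7 -0.6]
[0.45506986 0.1261958  0.26213269]
scene -0.04 20 [ 0.0107 -0.0045 -0.0322] [0.012 0.024 0.005]
scene -0.03 22 [ 0.0118 -0.0036 -0.0263] [0.014 0.024 0.007]
scene -0.02 29 [ 0.0195 -0.0047 -0.0125] [0.02  0.042 0.005]
scene -0.01 66 [ 0.0196 -0.0046 -0.005 ] [0.018 0.042 0.01 ]
```

View pics/sh.png

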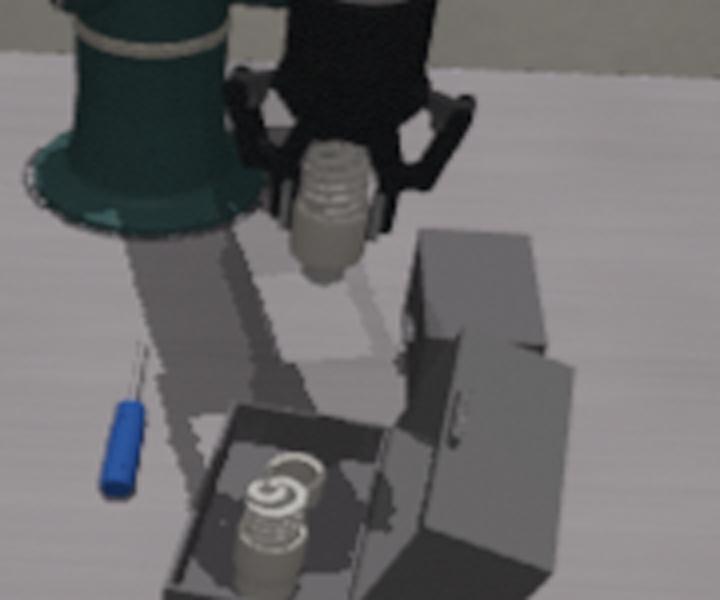

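```bash
cat > hand.py <<'E'
from h import *
from scipy.optimize import least_squares
def fitc(Q,r,c0):
    f=lambda c:np.hypot(Q[:,0]-c[0],Q[:,1]-c[1])-r
    s=least_squares(f,c0,loss="soft_l1",f_scale=.001); return s.x,np.median(abs(s.fun))
def hand(P,tp):
    m=(np.hypot(P[...,0]-tp[0],P[...,1]-tp[1])<.04)&np.isfinite(P[...,2]); Q=P[m]; z=Q[:,2]-tp[2]
    for lo,hi,r in((-.037,-.018,.013),(-.013,-.004,.023),(-.004,.004,.023),(.032,.065,.019)):
        k=(z>lo)&(z<hi); 
        if k.sum()>8:
            c,e=fitc(Q[k],r,tp[:2]); print(lo,k.sum(),(c-tp[:2]).round(4),e.round(4))
    k=(z<-.01); print("lowest z rel TCP",np.percentile(z[k],[0,2,10]).round(4) if k.any() else None)
E
python3 - <<'E'
from hand import *
tp=status.read_state()["tool_pos"]; 
hand(np.load("sceneh.npz")["P"],tp)
# boxed bulb vs both static cams
for n in("scene","top"):
    P=np.load(n+".npz")["P"]; b=np.array([.453,.1272])+.096*np.array([np.cos(.2007),-np.sin(.2007)])
    Q=P[np.isfinite(P[...,2])&(np.hypot(P[...,0]-b[0],P[...,1]-b[1])<.035)]
    k=(Q[:,2]>.035)&(Q[:,2]<.064); 
    if k.sum()>8: print(n,k.sum(),"boxed body",fitc(Q[k],.023,b),"expected",b)
    k=(Q[:,2]>.072)&(Q[:,2]<.108); print(n,k.sum(),"boxed glass",fitc(Q[k],.019,b))
E
python3 -c "
from ring import *
t=np.load('scene.npz'); ring(t['im'],294,193,9,camera_info('scene'))"
```

```text
-0.037 42 [ 0.0009 -0.0022] 0.0004
-0.013 56 [ 0.0007 -0.0026] 0.0008
-0.004 61 [ 0.0008 -0.0024] 0.0009
0.032 432 [ 0.0007 -0.0012] 0.0057
lowest z rel TCP [-0.2639 -0.262  -0.2612]
scene 132 boxed body (array([0.54708889, 0.10590888]), np.float64(0.000534958122696742)) expected [0.54707302 0.10806189]
scene 210 boxed glass (array([0.54611979, 0.10609863]), np.float64(0.0015360334713301442))
top 29 boxed body (array([0.547622  , 0.10679002]), np.float64(0.00024986837195479714)) expected [0.54707302 0.10806189]
top 110 boxed glass (array([0.54785848, 0.10525152]), np.float64(0.0025647747500051835))
[292.1 195.5] [13.7 17.2] [0.4619 0.1222 0.03  ]
```

Call:
move_arm(
  deltas=[
    [[0, 0.002, 0.001], [-0.029, 0.011, -0.3], 1],
    [[0, 0.002, 0.001], [-0.029, 0.011, -0.7], 1],
    [[0, 0.002, 0.001], [-0.029, 0.011, -1], 1],
    [[0, 0.002, 0.001], [-0.029, 0.011, -1], 1],
  ],
)

```text
time: 12.3
tool_pos: [0.4502, 0.1278, 0.16]
tcp_rot: [-0.311, -3.122, 0.002]
wrist_force: [0.3, 0.2, -0.7]
width: 0.519
```

Call:
move_arm(
  deltas=[
    [[0, 0, 0], [0, 0, -0.3], 1],
    [[0, 0, 0], [0, 0, -0.7], 1],
    [[0, 0, 0], [0, 0, -0.7], 1],
    [[0, 0, 0], [0, 0, -0.7], 1],
  ],
)

```text
time: 12.8
tool_pos: [0.4533, 0.1286, 0.0935]
tcp_rot: [0.311, 3.123, 0.002]
wrist_force: [0.4, -0.3, -0.1]
width: 0.521
```

Run:
```python
from hand import *
s=status.read_state(); tp=s["tool_pos"]; print(tp,s["wrist_force"])
im,d,P=cloud("scene"); hand(P,tp); cv2.imwrite("pics/s2.png",cv2.resize(im[120:240,240:390,::-1],(750,600),interpolation=2))
b=np.array([.5471,.1059]); Q=P[np.isfinite(P[...,2])&(np.hypot(P[...,0]-b[0],P[...,1]-b[1])<.035)]; k=(Q[:,2]>.035)&(Q[:,2]<.064); print(fitc(Q[k],.023,b))
```

```text
[0.4533298  0.12858012 0.0934711 ] [ 0.42149306 -0.33000223 -0.05885485]
-0.037 22 [ 0.0011 -0.0019] 0.0009
-0.013 37 [ 0.0015 -0.0019] 0.0006
-0.004 37 [ 0.0016 -0.0017] 0.0007
0.032 292 [ 0.0013 -0.0006] 0.0054
lowest z rel TCP [-0.0951 -0.0932 -0.0915]
(array([0.54709321, 0.10597618]), np.float64(0.0005548329322434681))
```

View pics/s2.png

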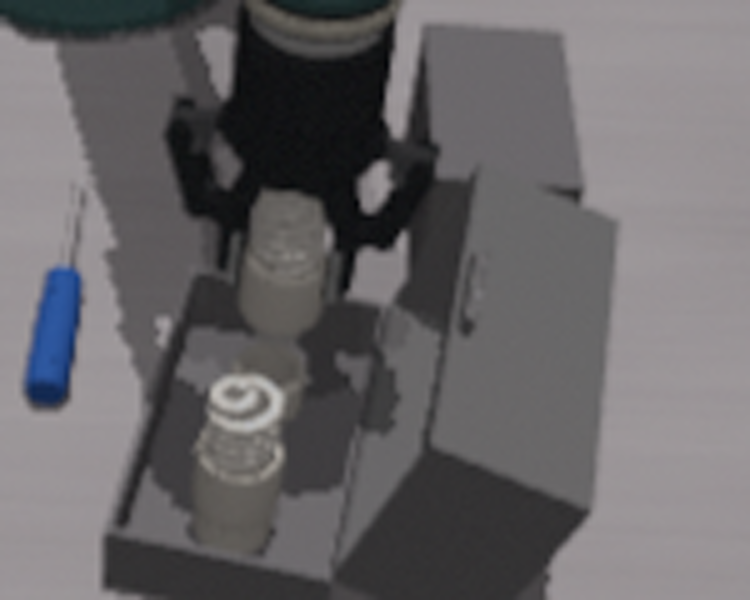

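Call:
move_arm(
  deltas=[
    [[0, 0, 0], [-0.015, -0.015, 0], 1],
    [[0, 0, 0], [-0.015, -0.015, -0.1], 1],
    [[0, 0, 0], [-0.015, -0.015, -0.2], 1],
    [[0, 0, 0], [-0.015, -0.015, -0.25], 1],
    [[0, 0, 0], [-0.015, -0.015, -0.28], 1],
    [[0, 0, 0], [-0.015, -0.015, -0.3], 1],
    [[0, 0, 0], [-0.015, -0.015, -0.3], 1],
  ],
)

```text
time: 13.72
tool_pos: [0.4497, 0.1267, 0.0608]
tcp_rot: [-0.311, -3.125, 0.0]
wrist_force: [0.1, -0.3, -0.6]
width: 0.523
```

Run:
```python
from hand import *
s=status.read_state(); tp=s["tool_pos"]; print(tp,s["wrist_force"],s["torque"])
im,d,P=cloud("scene"); hand(P,tp)
```

```text
[0.44973607 0.12666681 0.06077608] [ 0.14721009 -0.26523051 -0.61644052] [0.04531051 0.0381029  0.01461968]
-0.037 42 [0.0047 0.001 ] 0.0038
-0.013 31 [ 0.0012 -0.0023] 0.0006
-0.004 36 [ 0.0019 -0.0022] 0.0007
0.032 272 [ 0.0017 -0.0002] 0.0056
lowest z rel TCP [-0.0615 -0.0611 -0.0591]
```

Call:
move_arm(
  deltas=[
    [[0, 0, 0], [0.01, 0, -0.03], 1],
    [[0, 0, 0], [0.01, 0, -0.06], 1],
    [[0, 0, 0], [0.01, 0, -0.09], 1],
    [[0, 0, 0], [0.01, 0, -0.11], 1],
    [[0, 0, 0], [0.01, 0, -0.13], 1],
    [[0, 0, 0], [0.01, 0, -0.13], 1],
  ],
)

```text
time: 14.52
tool_pos: [0.4505, 0.1266, 0.0477]
tcp_rot: [-0.311, -3.125, 0.0]
wrist_force: [-0.2, 0.8, -1.6]
width: 0.521
```

Call:
move_arm(
  deltas=[
    [[0, 0, 0], [0, 0, -0.02], 1],
    [[0, 0, 0], [0, 0, -0.04], 1],
    [[0, 0, 0], [0, 0, -0.05], 1],
    [[0, 0, 0], [0, 0, -0.05], 1],
  ],
)

```text
time: 15.02
tool_pos: [0.4509, 0.1267, 0.044]
tcp_rot: [-0.311, -3.125, 0.0]
wrist_force: [-2.8, -1.4, 7.8]
width: 0.52
```

Run:
```python
from hand import *
s=status.read_state(); tp=s["tool_pos"]; print(tp,s["wrist_force"],s["torque"])
im,d,P=cloud("scene"); hand(P,tp)
b=np.array([.453,.125])
Q=P[np.isfinite(P[...,2])&(np.hypot(P[...,0]-b[0],P[...,1]-b[1])<.022)]; print("glass top z",np.percentile(Q[Q[:,2]<.125,2],[90,99]))
b=np.array([.547,.106]); Q=P[np.isfinite(P[...,2])&(np.hypot(P[...,0]-b[0],P[...,1]-b[1])<.022)]; print("boxed top z",np.percentile(Q[:,2],[90,99]))
```

```text
[0.45093259 0.12665622 0.04395576] [-2.78163316 -1.42707851  7.82904512] [-0.11788272  0.55406715  0.0066507 ]
-0.037 18 [0.0243 0.0219] 0.001
-0.013 19 [ 0.0003 -0.0018] 0.0006
-0.004 29 [ 0.0013 -0.0026] 0.0007
0.032 264 [ 0.0016 -0.0009] 0.0055
lowest z rel TCP [-0.0437 -0.0433 -0.0424]
glass top z [0.10922036 0.12302581]
boxed top z [0.10677591 0.11250013]
```

Call:
move_arm(
  deltas=[
    [[0, 0, 0], [0, 0, 0], 0],
    [[0, 0, 0], [0, 0, 0], -0.4],
    [[0, 0, 0], [0, 0, 0], -0.4],
    [[0, 0, 0], [0, 0, 0], -0.4],
    [[0, 0, 0], [0, 0, 0.03], -0.4],
    [[0, 0, 0], [0, 0, 0.15], -0.4],
    [[0, 0, 0], [0, 0, 0.4], -0.4],
    [[0, 0, 0], [0, 0, 0.8], -0.4],
    [[0, 0, 0], [0, 0, 1], -0.4],
    [[0, 0, 0], [0, 0, 1], -0.4],
  ],
)

```text
time: 16.32
tool_pos: [0.4527, 0.1271, 0.1457]
tcp_rot: [0.311, 3.122, 0.003]
wrist_force: [-0.0, 0.6, 0.5]
width: 0.704
```

Call:
move_arm(
  deltas=[
    [[0, 0, 0], [0, 0, 0.5], -0.4],
    [[0, 0, 0], [0, 0, 1], 0.5],
    [[0, 0, 0], [0, 0, 1], 1],
    [[0, 0, 0], [0, 0, 1], 1],
  ],
)

```text
time: 16.82
tool_pos: [0.45, 0.1265, 0.2417]
tcp_rot: [-0.311, -3.124, 0.001]
wrist_force: [-0.3, 0.2, -0.6]
width: 0.062
```

Run:
```python
from hand import *
s=status.read_state(); print(s["tool_pos"],s["width"])
for n in("scene","top"):
    im,d,P=cloud(n)
    if n=="scene": cv2.imwrite("pics/s3.png",cv2.resize(im[110:260,240:390,::-1],(600,600),interpolation=2))
    for nm,b in(("new",np.array([.453,.125])),("boxed",np.array([.547,.106]))):
        Q=P[np.isfinite(P[...,2])&(np.hypot(P[...,0]-b[0],P[...,1]-b[1])<.032)]
        for lo,hi,r in((.035,.064,.023),(.072,.108,.019)):
            k=(Q[:,2]>lo)&(Q[:,2]<hi)
            if k.sum()>8: print(n,nm,lo,k.sum(),fitc(Q[k],r,b)[0].round(4))
        print(n,nm,"top z",np.percentile(Q[Q[:,2]<.16,2],[97,99.5]).round(4))
```

```text
[0.45001995 0.12649332 0.24169838] 0.06199249020423385
scene new 0.035 114 [0.4523 0.1248]
scene new 0.072 187 [0.4514 0.1245]
scene new top z [0.1092 0.112 ]
scene boxed 0.035 135 [0.547  0.1059]
scene boxed 0.072 215 [0.546  0.1062]
scene boxed top z [0.1099 0.1122]
top new top z [0.0698 0.0943]
top boxed top z [0.0914 0.1059]
```

View pics/s3.png

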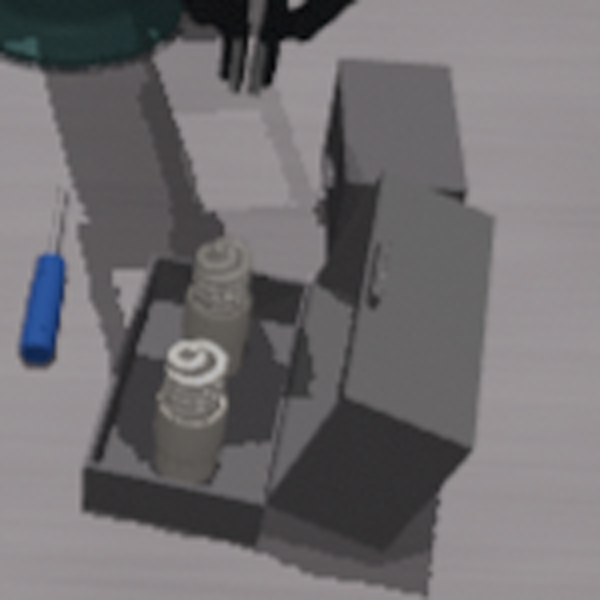

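Call:
move_arm(
  deltas=[
    [[0, 0, 0], [0.2, 0.4, 0], 1],
    [[0, 0, 0], [0.45, 0.95, 0], 1],
    [[0, 0, 0], [0.45, 0.95, 0], 1],
    [[0, 0, 0], [0.45, 0.95, 0], 1],
  ],
)

```text
time: 17.42
tool_pos: [0.4945, 0.2211, 0.2408]
tcp_rot: [-0.31, -3.122, 0.004]
wrist_force: [0.2, 0.1, 0.2]
width: 0.0
```

Call:
move_arm(
  deltas=[
    [[0, 0, 0], [0.2, 0.4, 0], 1],
    [[0, 0, 0], [0.46, 0.98, 0], 1],
    [[0, 0, 0], [0.46, 0.98, 0], 1],
    [[0, 0, 0], [0.46, 0.98, -0.4], 1],
    [[0, 0, 0], [0.46, 0.98, -0.8], 1],
    [[0, 0, 0], [0.46, 0.98, -1], 1],
    [[0, 0, 0], [0.46, 0.98, -1], 1],
  ],
)

```text
time: 18.3
tool_pos: [0.5402, 0.3178, 0.1411]
tcp_rot: [-0.313, -3.122, 0.004]
wrist_force: [0.3, 0.2, 0.4]
width: 0.002
```

Run:
```python
from hand import *
s=status.read_state(); tp=s["tool_pos"]; print(tp,s["wrist_force"])
C=np.array([.5,.1175]); ey=np.array([.199,.98])
for th,r,z in((None,.1525,.135),(75,.1265,.1526),(60,.0968,.163),(45,.0654,.165),(30,.0346,.159),(15,.0063,.1456),(0,-.0175,.125)):
    p=np.array([*(C+r*ey),z]); print(th,p.round(4),((p-tp)*10).round(3))
```

```text
[0.54020798 0.31783183 0.14110628] [0.33447535 0.18783243 0.36480687]
None [0.5303 0.267  0.135 ] [-0.099 -0.509 -0.061]
75 [0.5252 0.2415 0.1526] [-0.15  -0.764  0.115]
60 [0.5193 0.2124 0.163 ] [-0.209 -1.055  0.219]
45 [0.513  0.1816 0.165 ] [-0.272 -1.362  0.239]
30 [0.5069 0.1514 0.159 ] [-0.333 -1.664  0.179]
15 [0.5013 0.1237 0.1456] [-0.39  -1.942  0.045]
0 [0.4965 0.1004 0.125 ] [-0.437 -2.175 -0.161]
```

Call:
move_arm(
  deltas=[
    [[0, 0, 0], [0, 0, -0.25], 1],
    [[0, 0, 0], [-0.02, -0.1, -0.25], 1],
    [[0, 0, 0], [-0.04, -0.2, -0.22], 1],
    [[0, 0, 0], [-0.06, -0.3, -0.17], 1],
    [[0, 0, 0], [-0.08, -0.4, -0.12], 1],
    [[0, 0, 0], [-0.1, -0.51, -0.06], 1],
    [[0, 0, 0], [-0.115, -0.58, 0], 1],
    [[0, 0, 0], [-0.13, -0.64, 0.05], 1],
    [[0, 0, 0], [-0.15, -0.76, 0.12], 1],
    [[0, 0, 0], [-0.15, -0.76, 0.12], 1],
  ],
)

```text
time: 19.55
tool_pos: [0.5297, 0.2464, 0.1614]
tcp_rot: [0.312, 3.118, 0.013]
wrist_force: [-1.1, 5.2, 10.3]
width: -0.003
```

Run:
```python
from hand import *
s=status.read_state(); tp=s["tool_pos"]; print(tp,s["wrist_force"])
im,d,P=cloud("scene"); cv2.imwrite("pics/s4.png",cv2.resize(im[80:260,230:410,::-1],(600,600),interpolation=2))
```

```text
[0.52974219 0.24642372 0.16137062] [-1.08668534  5.16621205 10.28234749]
```

View pics/s4.png

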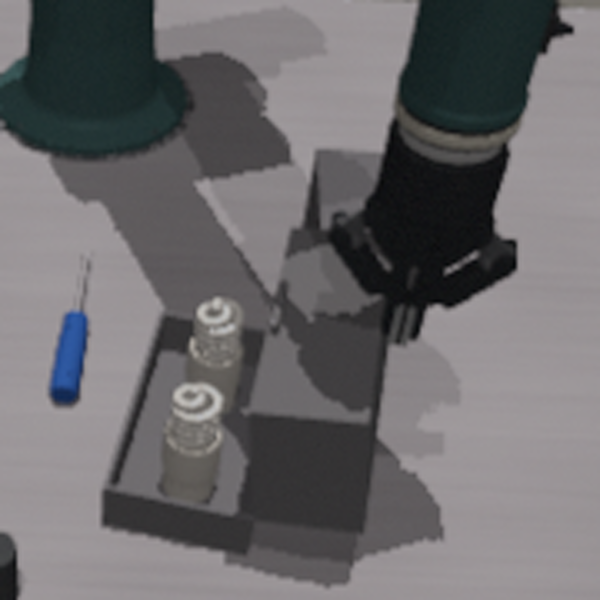

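Call:
move_arm(
  deltas=[
    [[0, 0, 0], [0.04, 0.2, 0.1], 1],
    [[0, 0, 0], [0.1, 0.5, 0.4], 1],
    [[0, 0, -0.1], [0.15, 0.8, 0.8], 1],
    [[0, 0, -0.2], [0.15, 0.8, 0.8], 1],
    [[0, 0, -0.3], [0.15, 0.8, 0.8], 1],
    [[0, 0, -0.4], [0.15, 0.8, 0.8], 1],
    [[0, 0, -0.5], [0.15, 0.8, 0.8], 1],
    [[0, 0, -0.6], [0.15, 0.8, 0.8], 1],
    [[0, 0, -0.7], [0.15, 0.8, 0.8], 1],
    [[0, 0, -0.8], [0.15, 0.8, 0.8], 1],
    [[0, 0, -0.9], [0.15, 0.8, 0.8], 1],
    [[0, 0, -1], [0.15, 0.8, 0.8], 1],
    [[0, 0, -1], [0.15, 0.8, 0.8], 1],
  ],
)

```text
time: 21.22
tool_pos: [0.5418, 0.3239, 0.2355]
tcp_rot: [-2.429, -1.992, -0.001]
wrist_force: [-0.2, 0.1, 0.0]
width: -0.002
```

Call:
move_arm(
  deltas=[
    [[-0.1, 0.02, 0], [0, 0, 0], 1],
    [[-0.2, 0.04, 0], [0, 0, 0], 1],
    [[-0.3, 0.06, 0], [0, 0, 0], 1],
    [[-0.4, 0.08, 0], [0, 0, 0], 1],
    [[-0.49, 0.1, 0], [0, 0, 0], 1],
    [[-0.49, 0.1, 0], [0, 0, 0], 1],
    [[-0.49, 0.1, 0], [0, 0, 0], 1],
  ],
)

```text
time: 22.1
tool_pos: [0.5419, 0.3237, 0.2352]
tcp_rot: [1.956, 1.603, -0.809]
wrist_force: [0.6, -0.8, 1.0]
width: 0.003
```

Run:
```python
from h import *
s=status.read_state(); tp=s["tool_pos"]; print(tp,s["wrist_force"]); print(Ro.from_rotvec(s["tcp_rot"]).as_matrix().round(3))
C=np.array([.5,.1175]); ex=np.array([.98,-.199]); ey=np.array([.199,.98])
im,d,P=cloud("top")
L=P[np.isfinite(P[...,2])&(P[...,2]>.05)]; q=(L[:,:2]-C)@np.stack([ex,ey],1)
for x0 in(-.08,.08):
  for lo in np.arange(-.07,.2,.01):
    k=(abs(q[:,0]-x0)<.015)&(q[:,1]>lo)&(q[:,1]<=lo+.01)&(L[:,2]<.2)
    if k.sum()>2: print(x0,round(lo,2),k.sum(),np.median(L[k,2]).round(3),end="; ")
  print()
for th in range(90,-1,-15):
    t=np.radians(th); y=-.09*np.cos(t)+.08*np.sin(t); z=.09*np.sin(t)+.08*np.cos(t); o=.0078*(th-45)/45
    p=np.array([*(C+(.058+y+o)*ey),.045+z-o]); print(th,p.round(4),((p-tp)*10).round(3))
```

```text
[0.54193594 0.32370274 0.23520333] [ 0.64152914 -0.84268817  1.04869691]
[[ 0.138  0.98  -0.141]
 [ 0.695 -0.197 -0.691]
 [-0.705 -0.002 -0.709]]
-0.08 -0.02 4 0.066; -0.08 -0.01 12 0.069; -0.08 0.0 8 0.069; -0.08 0.04 56 0.161; -0.08 0.05 57 0.163; -0.08 0.06 56 0.165; -0.08 0.07 60 0.166; -0.08 0.08 56 0.167; -0.08 0.09 58 0.169; -0.08 0.1 59 0.17; -0.08 0.11 50 0.172; 
0.08 -0.01 3 0.1; 0.08 0.04 54 0.161; 0.08 0.05 51 0.163; 0.08 0.06 54 0.164; 0.08 0.07 52 0.166; 0.08 0.08 53 0.167; 0.08 0.09 55 0.169; 0.08 0.1 56 0.171; 0.08 0.11 46 0.172; 
90 [0.529  0.2604 0.1272] [-0.129 -0.633 -1.08 ]
75 [0.5233 0.2323 0.1474] [-0.186 -0.914 -0.878]
60 [0.5169 0.2007 0.1603] [-0.25  -1.23  -0.749]
45 [0.5101 0.1674 0.1652] [-0.318 -1.563 -0.7  ]
30 [0.5035 0.1346 0.1619] [-0.385 -1.891 -0.733]
15 [0.4973 0.1043 0.1508] [-0.446 -2.194 -0.844]
0 [0.4921 0.0785 0.1328] [-0.499 -2.452 -1.024]
```

Call:
move_arm(
  deltas=[
    [[0, 0, 0], [0, 0, -0.5], 1],
    [[0, 0, 0], [0, 0, -1], 1],
    [[0, 0, 0], [-0.05, -0.25, -1], 1],
    [[0, 0, 0], [-0.1, -0.5, -1], 1],
    [[0, 0, 0], [-0.13, -0.63, -1], 1],
    [[0, 0, 0], [-0.13, -0.63, -1], 1],
  ],
)

```text
time: 22.9
tool_pos: [0.5292, 0.2599, 0.1367]
tcp_rot: [1.959, 1.6, -0.808]
wrist_force: [-0.2, 1.2, 0.5]
width: 0.001
```

Call:
move_arm(
  deltas=[
    [[0, 0, 0], [-0.02, -0.09, 0.04], 1],
    [[0, 0, 0], [-0.04, -0.19, 0.09], 1],
    [[0, 0, 0], [-0.057, -0.28, 0.13], 1],
    [[0, 0, 0], [-0.08, -0.39, 0.18], 1],
    [[0, 0, 0], [-0.1, -0.49, 0.22], 1],
    [[0, 0, 0], [-0.12, -0.6, 0.25], 1],
    [[0, 0, 0], [-0.12, -0.6, 0.25], 1],
  ],
)

```text
time: 23.78
tool_pos: [0.5165, 0.1994, 0.1598]
tcp_rot: [1.956, 1.6, -0.812]
wrist_force: [-0.1, -0.3, -0.1]
width: -0.003
```

Run:
```python
from h import *
s=status.read_state(); tp=s["tool_pos"]; print(tp,s["wrist_force"],s["torque"])
im,d,P=cloud("scene"); cv2.imwrite("pics/s5.png",cv2.resize(im[80:260,230:410,::-1],(600,600),interpolation=2))
```

```text
[0.51650246 0.19937523 0.15977371] [-0.0582818  -0.32128022 -0.12334788] [ 0.36323957 -0.08091186 -0.01998973]
```

View pics/s5.png

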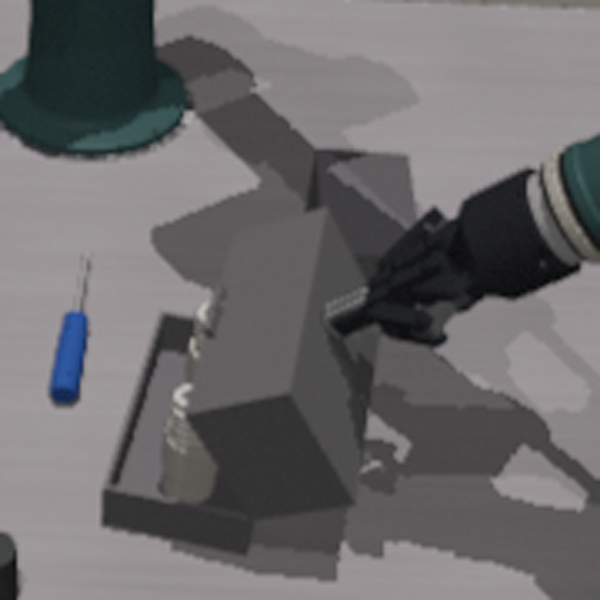

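Call:
move_arm(
  deltas=[
    [[0, 0, 0], [-0.02, -0.11, 0.02], 1],
    [[0, 0, 0], [-0.045, -0.22, 0.04], 1],
    [[0, 0, 0], [-0.07, -0.33, 0.05], 1],
    [[0, 0, 0], [-0.09, -0.44, 0.045], 1],
    [[0, 0, 0], [-0.11, -0.55, 0.03], 1],
    [[0, 0, 0], [-0.135, -0.66, 0.015], 1],
    [[0, 0, 0], [-0.155, -0.76, -0.015], 1],
    [[0, 0, 0], [-0.175, -0.87, -0.055], 1],
    [[0, 0, 0], [-0.196, -0.96, -0.095], 1],
    [[0, 0, 0], [-0.196, -0.96, -0.095], 1],
  ],
)

```text
time: 25.08
tool_pos: [0.4964, 0.1037, 0.1499]
tcp_rot: [1.955, 1.6, -0.813]
wrist_force: [-0.4, 0.1, 0.3]
width: -0.0
```

Call:
move_arm(
  deltas=[
    [[0, 0, 0], [-0.02, -0.09, -0.05], 1],
    [[0, 0, 0], [-0.035, -0.18, -0.1], 1],
    [[0, 0, 0], [-0.05, -0.25, -0.14], 1],
    [[0, 0, 0], [-0.05, -0.25, -0.18], 1],
    [[0, 0, 0], [-0.05, -0.25, -0.2], 1],
    [[0, 0, 0], [-0.05, -0.25, -0.2], 1],
  ],
)

```text
time: 25.82
tool_pos: [0.492, 0.0794, 0.1307]
tcp_rot: [1.955, 1.6, -0.812]
wrist_force: [-0.1, -2.2, 3.5]
width: 0.003
```

```bash
cat > lid.py <<'E'
from h import *
s=status.read_state(); print(s["tool_pos"],s["wrist_force"])
C=np.array([.5,.1175]); ex=np.array([.98,-.199]); ey=np.array([.199,.98])
for n in("top","scene"):
    im,d,P=cloud(n)
    L=P[np.isfinite(P[...,2])&(P[...,2]>.09)]; q=(L[:,:2]-C)@np.stack([ex,ey],1)
    k=(abs(q[:,0])>.04)&(abs(q[:,0])<.09)&(abs(q[:,1])<.045)&(L[:,2]<.15); f=np.polyfit(q[k,1],L[k,2],1); print(n,k.sum(),"slope rad",-f[0].round(4),"z mid",f[1].round(4))
    if n=="scene": cv2.imwrite("pics/s6.png",cv2.resize(im[80:260,230:410,::-1],(600,600),interpolation=2))
E
python3 lid.py
```

```text
[0.49201094 0.07939858 0.13072009] [-0.1349399  -2.16255161  3.50634934]
top 1216 slope rad -0.0002 z mid 0.126
scene 662 slope rad 0.0009 z mid 0.1242
```

Call:
move_arm(
  deltas=[
    [[0, 0, 0], [0, 0, -0.02], 1],
    [[0, 0, 0], [0, 0, -0.04], 1],
    [[0, 0, 0], [0, 0, -0.04], 1],
    [[0, 0, 0], [0, 0, 0], 1],
    [[0, 0, 0], [0, 0, 0.2], 1],
    [[0, 0, 0], [0.1, 0.2, 0.7], 1],
    [[0, 0, 0], [0.1, 0.3, 1], 1],
    [[0, 0, 0], [0.1, 0.3, 1], 1],
    [[0, 0, 0], [0.1, 0.3, 1], 1],
    [[0, 0, 0], [0.1, 0.3, 1], 1],
  ],
)

```text
time: 27.18
tool_pos: [0.5012, 0.109, 0.2289]
tcp_rot: [1.955, 1.601, -0.815]
wrist_force: [0.6, -0.8, -0.2]
width: 0.002
```

```bash
python3 lid.py
```

```text
[0.50124544 0.10900148 0.2289397 ] [ 0.57311603 -0.82907218 -0.24468097]
top 1479 slope rad 0.0014 z mid 0.126
scene 995 slope rad 0.0018 z mid 0.1241
```

View pics/s6.png

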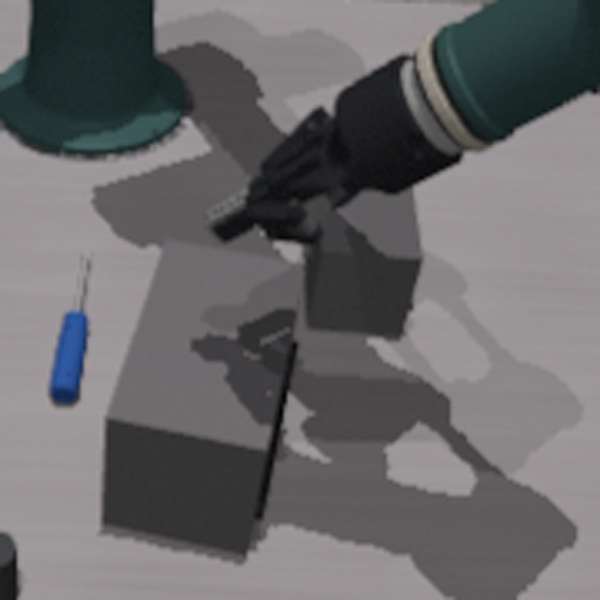

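The lid is fully shut, and the gripper is clear of it and touching nothing.

```bash
python3 -c "
from workcell import order; print(order.finish_job())"
```

```text
the job is handed in; nothing more can be done
None
```

The spiral bulb is out of the tester and standing in the empty ring, the lid is shut over both bulbs, and I handed the job in at about 27 s. No verdict came back.

- **Bulb:** Before I closed the lid, the scene camera showed the bulb upright. Its top was level with the other bulb's (112 mm each), and it stood within about 1 mm of the ring's axis. The cameras disagreed by about 2 mm on absolute position, so I aligned it relative to the other bulb in the scene view.
- **Lid:** The first push, with the tool vertical, got the lid to about 81° but pushed up on the gripper with about 10 N. I think the finger linkage was sitting on the lid's edge. I backed off, tilted the tool 45° with the jaws along the hinge, and swung the lid down with a few newtons at most. After I let go, its top measured within 0.002 rad of level, 124–126 mm above the shelf (125 mm expected).
- **Not checked:** I couldn't see the bulbs once the lid was shut. I also didn't measure the bystanders again at the end. The moves were planned clear of them, and nothing looked out of place in the cropped views I took.

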